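Uncover the warming bath under its filler and load a jar

ROBOT

A 7-joint arm with a two-finger parallel gripper is mounted at the origin on the work surface. World frame = base frame: x ahead of the robot, y to its left, z up, the work surface at z = 0. Lengths are in m, angles in degrees, forces in N, time in s.
With the tool pointing down it reaches from about 0.35 to 0.775 m from the base axis. Payload 3.1 kg.
Tool frame: the origin (TCP) lies on the centre line of the jaws, within the pads' length; the fingertips stand 17 mm ahead of it and the grasp point (between the pads) lies 2 mm behind it (robot.tip_reach is the distance from the TCP to the fingertips, in m); z points along the fingers, y is the direction in which the jaws open and shut (so a half turn about z gives the same grasp; the last joint's range is limited). The gripper opens to 85 mm and grips with 20 to 120 N. Pads are 22 mm wide; open, the fingers measure 114 mm over their backs; the gripper's body (76 mm by 85 mm) begins 54 mm behind the grasp point. The pads swing forward as they close: fully open they stand 13 mm farther back than shut.
Start: joints at [68.944, 17.813, 0.802, 86.603, -0.252, 75.585, -1.558], TCP at [0.176, -0.521, 0.248] pointing down, gripper open.
Joint ranges: [-154.91, 154.91], [-16.99, 109.72], [-72.82, 74.43], [7.12, 147.25], [-82.49, 262.49], [11.32, 116.49], [-174.64, 174.64]. Speed limits (degrees/s): [159.86, 159.86, 180, 180, 180, 180, 180].

INTERFACE

Orientations are given as [roll, pitch, yaw] about the fixed x, y, z axes, in that order (R = Rz(yaw) Ry(pitch) Rx(roll)).
In Python, from station import robot, fingers, vision, workorder, recognise gives the robot as it stands. Calls block until the motion is done:
- robot.move_to(position, orientation): joint-space move of the TCP to a pose.
- robot.line_to(position, orientation=None, velocity=0.15, f_stop=None): straight line of the TCP; orientation=None keeps the orientation; velocity is the mean speed in m/s. With f_stop (N) it stops when the force on the tool has changed by that much, and returns True; else False.
- robot.move_j(angles): joint-space move.
- fingers.gripper_to(opening, force=None): opening from 0.0 (shut) to 1.0 (fully open); force is the grip in N (None keeps the last); returns when the fingers have stopped.
- robot.pause(seconds).
- robot.inverse_kinematics(position, orientation): joint angles nearest the present ones, or None.
- vision.grab_frame(name): name is "scene" or "top"; returns the picture (384x512x3 uint8, red, green, blue); there is no depth.
- vision.calibration(name): a dict with "mtx" (3x3 intrinsics, pixels), "extrinsics" (4x4, takes a point from world to camera coordinates). Camera axes: x right, y up, looking along -z (the intrinsics and any distortion apply to the point x, -y, -z); pixel columns grow to the right and rows downward; lengths in m; the calibration is good to about 2 mm. A picture is of the moment at which its call begins. calibration takes no time and is no camera call.
A pose or a line that the arm cannot do raises robot.PlanningError and nothing moves.
- workorder.close_job(): hands the job in, once; it reports no verdict.
Trained networks look in the newest picture that a camera, given by its name, has taken for a name from the list of things; names that differ only in an ending like _2 or _b are one class to them, and where a whole thing is asked for, a point or a joint stands for the part that bears it (a point fixed in the world has none). Each returns a list of dicts, best first, with "p" (0 to 1); they miss things now and then, are a little off and sometimes report something else, mostly with a low value. They report only what shows in the picture. A call takes as long as a camera call. They do not tell look-alikes from the thing itself.
- recognise(label, camera): "rect" ([centre column, centre row, width, height] in pixels, round what is visible of it).
Readings, each from a call of its own:
- robot.current_time_s(): time.
- robot.current_joint_positions(): joint angles.
- robot.current_dq(): joint speeds.
- robot.current_joint_torque(): joint torques, N m.
- robot.current_tool_pos(): TCP position.
- robot.current_eef_rot(): TCP orientation.
- robot.current_contact_force(): force on the tool from outside, world axes, zero at the start.
- robot.current_torque(): the same for the moment, N m.
- robot.current_finger_gap(): opening from 0.0 (shut) to 1.0 (fully open).
Only numpy, scipy, OpenCV 4.12 (cv2) and the standard library are available. Lean on these libraries where they do the work, as an engineer would, in place of code of your own. Each camera call takes 0.05 s, during which the arm holds its last target. There are 200 camera calls.

TASK

The sample jar has to be warmed: lift the loose lid off the small steel bath by its knob, coming in at a slant because the filler nozzle hangs right above it and must not be touched, and lay the lid flat, knob up, in the empty aluminium tray. Then stand the short screw-capped jar upright on the floor of the bath. Set both down rather than dropping them, and leave the other lab ware where it stands.

Things in the scene. Friction and masses are not known exactly. Their poses are not given: they have to be found in the camera images.
- bath: Fixed warming bath: grey base 195 x 150 x 20 mm carrying a round open steel well, outer diameter 136, inner 128, rim 85 mm above the bench. Origin on the well's axis at bench level; z up; +x points to the back, where the filler column stands, so the free front side is -x. The base spans x -75 to +120, y +-75 mm.
- bath_floor (a point): Centre of the well's inner floor, 25 mm above the bench (60 mm below the rim); axes as the bath.
- filler: Fixed filler standing on the bath, same origin and axes as the bath: an upright column, 20 mm across (32 mm collar at its foot), at x = +100 mm behind the well, 305 mm tall; from its top a horizontal arm 16 mm across at height 292 mm runs forward to the well's axis, and a nozzle 20 mm across hangs down from its end. Must not be touched by anything.
- filler_nozzle (a point): Lower end of the filler nozzle, on the well's axis, 265 mm above the bench, 144 mm above the centre of the lid's knob.
- lid_knob (a point): Centre of the black knob of the loose steel lid (about 0.25 kg). Knob: upright cylinder 28 mm across, 22 mm tall, on a stem 14 mm across and 20 mm tall. Lid: disc 144 mm across, 5 mm thick, its upper face 31 mm below this point; under it a plug 118 mm across and 8 mm deep that hangs in the well. The lid's lowest face is 44 mm below this point. z is the lid's axis (up). On the bath the knob's centre is 121 mm above the bench.
- tray: Fixed empty aluminium tray, 220 x 220 mm outside, walls 4 mm thick and 12 mm high, floor 4 mm thick (a lid lying flat in it has its knob's centre about 48 mm above the bench). Origin at the centre of its underside on the bench, z up, x and y along its sides.
- mat: Fixed grey plastic mat, 130 x 270 x 4 mm, on which jar, bottle and beaker stand in a row along its y, about 90 mm apart. Origin at the centre of its underside.
- jar_center (a point): Centre (half-way up) of the short amber sample jar with a black screw cap, about 0.18 kg: 44 mm across, 80 mm tall, body and cap (the top 20 mm) of the same diameter, with a narrow groove below the cap. z is its axis (up).
- bottle_center (a point): Half-way up the bystander bottle: amber narrow-necked bottle, 48 mm across, with sloping shoulders and a small cap, 108 mm tall. Leave alone.
- beaker_center (a point): Half-way up the bystander beaker: open steel cup about 50 mm across, 70 mm tall. Leave alone.
- dishes_center (a point): Half-way up the bystander stack of three clear culture dishes, 60 mm across, 41 mm tall, on the bench. Leave alone.
Not all that is in view belongs to the job. Leave any green look-alike of the part that bears jar_center alone. There is more than one size of the part that bears lid_knob; the job needs the smaller.

How it is judged:
By the outcome, as a careful person would: the job done as asked, in the order asked, and still so for the second after the job is handed in, with the robot touching nothing.
It also fails if it takes over 72 s, if anything falls off the work surface, if the arm or the gripper's body presses on something with over 40 N, if the wrist force passes 120 N, or if a joint passes its speed limit or range.

## Working session

There is one attempt and no reset: what is moved stays moved. The work goes in short steps, each a Python script; the robot and the scene stay as the last script left them, time stands still between calls to the robot, and variables do not carry over. Pictures are saved under pics/ and viewed, about 8 in all and at most 12, crops included, and the job is handed in when it is done.

```bash
mkdir -p pics; ls
python3 - <<'E'
from station import robot, fingers, vision, workorder, recognise
import cv2, numpy as np
for c in ("scene","top"):
    f=vision.grab_frame(c); cv2.imwrite(f"pics/{c}0.png",cv2.resize(f[:,:,::-1],(768,576)))
    k=vision.calibration(c); print(c,{a:np.round(v,4).tolist() if v is not None else v for a,v in k.items()})
    for l in ("bath","filler_nozzle","lid_knob","tray","mat","jar_center","bottle_center","beaker_center","dishes_center"):
        print(l,[(np.round(r["rect"],1).tolist(),round(r["p"],2)) for r in recognise(l,c)])
print(robot.current_time_s(),robot.current_tool_pos(),robot.current_eef_rot())
E
```

```text
pics
scene {'mtx': [[360.1861, 0.0, 258.5495], [0.0, 360.1861, 190.9306], [0.0, 0.0, 1.0]], 'extrinsics': [[0.3984, 0.9172, 0.007, -0.2213], [-0.4847, 0.204, 0.8505, 0.1075], [0.7787, -0.3423, 0.5259, -1.5491], [0.0, 0.0, 0.0, 1.0]]}
bath [([257.1, 218.0, 64.9, 116.6], 0.9)]
filler_nozzle [([260.9, 211.5, 16.7, 109.7], 0.86)]
lid_knob [([228.7, 205.4, 56.3, 37.4], 0.61), ([253.4, 224.9, 47.6, 28.8], 0.55)]
tray [([160.2, 263.7, 92.7, 69.4], 0.78)]
mat [([327.8, 212.9, 83.1, 35.9], 0.69)]
jar_center [([356.1, 220.3, 14.4, 30.4], 0.93), ([311.8, 207.8, 14.4, 23.8], 0.9), ([275.6, 193.1, 15.5, 23.0], 0.59)]
bottle_center [([327.4, 197.4, 14.9, 25.4], 0.63)]
beaker_center [([350.4, 194.6, 14.8, 20.5], 0.64)]
dishes_center [([333.5, 248.3, 18.8, 23.1], 0.85)]
top {'mtx': [[469.6982, 0.0, 261.0668], [0.0, 469.6982, 189.1893], [0.0, 0.0, 1.0]], 'extrinsics': [[0.0229, -0.9997, -0.0107, 0.003], [0.983, 0.0205, 0.1826, -0.5204], [-0.1823, -0.0147, 0.9831, -1.3212], [0.0, 0.0, 0.0, 1.0]]}
bath [([274.8, 159.6, 61.1, 99.1], 0.85), ([273.4, 173.2, 52.2, 45.5], 0.66), ([365.6, 202.1, 80.8, 77.3], 0.44)]
filler_nozzle [([278.1, 136.4, 13.5, 47.4], 0.72)]
lid_knob [([274.7, 175.6, 50.4, 46.4], 0.93), ([270.9, 252.3, 71.0, 69.2], 0.81), ([279.2, 137.1, 13.0, 43.7], 0.65)]
tray [([367.1, 202.1, 79.5, 76.9], 0.6)]
mat [([167.6, 200.4, 91.8, 48.4], 0.64)]
jar_center [([212.9, 241.8, 18.6, 18.3], 0.62), ([165.6, 156.6, 20.0, 20.1], 0.58), ([197.8, 196.0, 18.3, 13.8], 0.48), ([166.2, 202.5, 24.2, 19.4], 0.19)]
bottle_center [([166.6, 203.4, 26.1, 21.0], 0.73)]
beaker_center [([135.1, 197.2, 23.0, 20.7], 0.54)]
dishes_center [([208.2, 138.7, 22.6, 27.7], 0.54)]
1.0 [ 0.17607195 -0.52107161  0.24828111] [ 1.79999988e+02 -5.24265280e-04  1.86688835e+01]
```

View pics/scene0.png

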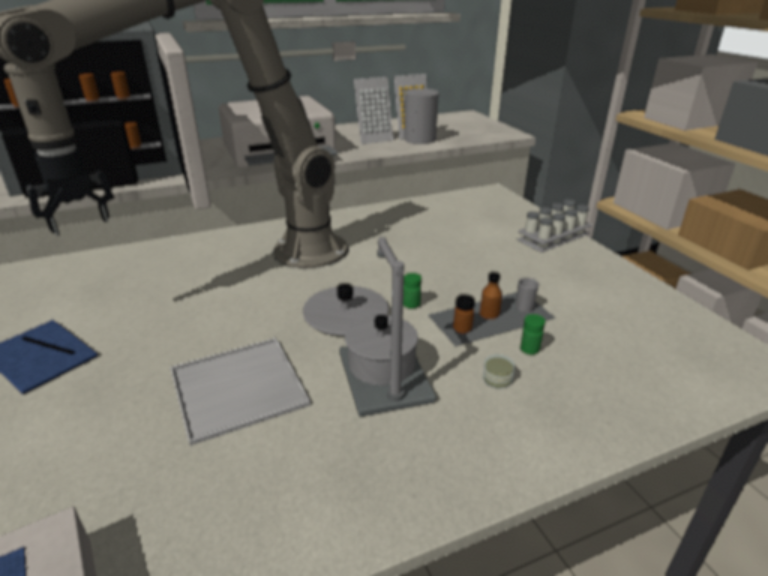

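View pics/top0.png

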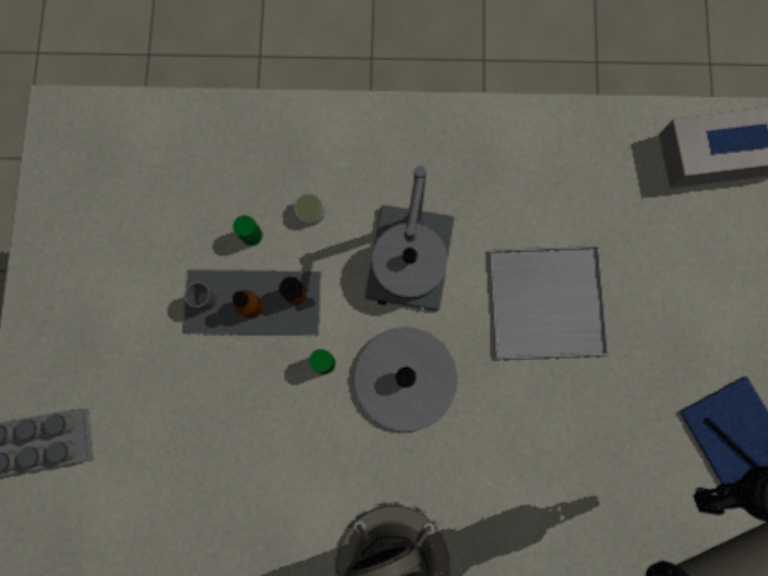

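The top view shows (in 768-px coordinates) the small lid's knob at (410,257) on the bath, the big lid's knob at (405,377), the tray at (548,302), the jar cap at (292,290) and green decoys at (247,230) and (321,362). In the scene view the small lid's knob is at (381,322) and the jar at (464,313).

```bash
cat > h.py <<'E'
import numpy as np, cv2
from station import robot, fingers, vision, workorder, recognise
def cam(c):
    k=vision.calibration(c); return np.array(k["mtx"]),np.array(k["extrinsics"])
def proj(c,P):
    K,E=cam(c); p=np.atleast_2d(P)@E[:3,:3].T+E[:3,3]; p=p*[1,-1,-1]; q=p@K.T; return q[:,:2]/q[:,2:]
def ray(c,uv):
    K,E=cam(c); d=np.linalg.inv(K)@[uv[0],uv[1],1]*[1,-1,-1]; R=E[:3,:3]
    return -R.T@E[:3,3], R.T@d
def onz(c,uv,z):
    o,d=ray(c,uv); return o+d*(z-o[2])/d[2]
def tri(*cu):
    A=np.zeros((3,3));b=np.zeros(3)
    for c,uv in cu:
        o,d=ray(c,uv); d/=np.linalg.norm(d); M=np.eye(3)-np.outer(d,d); A+=M;b+=M@o
    return np.linalg.solve(A,b)
def dark(img,uv,r,thr):
    x,y=map(int,uv); g=img[y-r:y+r+1,x-r:x+r+1].max(2)
    n,l,s,ce=cv2.connectedComponentsWithStats((g<thr).astype(np.uint8))
    best=min(range(1,n),key=lambda i:np.hypot(*(ce[i]-r))-0.05*s[i,4])
    return ce[best]+[x-r,y-r], s[best]
E
python3 - <<'E'
from h import *
np.set_printoptions(precision=4,suppress=True)
T=vision.grab_frame("top");S=vision.grab_frame("scene")
for c in("top","scene"): print(c,ray(c,(0,0))[0])
f=2/3
for n,a,b,t in (("knob",(410*f,257*f),(381*f,322*f),40),("cap",(292*f,288*f),(464*f,302*f),40)):
    for thr in (30,45):
        try:
            p,s=dark(T,a,9,thr);q,s2=dark(S,b,9,thr);print(n,thr,p,s,q,s2,tri(("top",p),("scene",q)))
        except Exception as e: print(n,e)
print("knob121",onz("top",(410*f,256*f),.128))
print("tray",[onz("top",(x*f,y*f),.016)[:2] for x,y in((489,251),(598,247),(607,356),(495,360))])
print("base",[onz("top",(x*f,y*f),.02)[:2] for x,y in((384,206),(454,214),(439,309),(367,300))])
print("mat",[onz("top",(x*f,y*f),.004)[:2] for x,y in((188,270),(321,271),(320,334),(183,333))])
print("coltop",onz("top",(420*f,172*f),.305), "nozarm",onz("top",(411*f,233*f),.265))
print("biglid",onz("top",(405*f,379*f),.01))
print("scene col", onz("scene",(397*f,268*f),.305),"base scene",[onz("scene",(x*f,y*f),.02)[:2] for x,y in((341,350),(362,410),(436,398))])
print("dishes",onz("top",(309*f,209*f),.03),"green",onz("top",(247*f,230*f),.04),onz("top",(321*f,362*f),.04),"bottle",onz("top",(240*f,299*f),.1),"beaker",onz("top",(199*f,294*f),.06))
# enlarged crops
a=cv2.resize(T[120:215,110:310],(800,380),interpolation=cv2.INTER_CUBIC);cv2.imwrite("pics/crop1.png",np.clip(a[:,:,::-1]*1.8,0,255))
E
```

```text
top [ 0.2705 -0.0057  1.394 ]
scene [ 1.3465 -0.3492  0.7247]
knob 30 [272.5278 170.125 ] [ 4  3 10 11 72] [254.0566 214.566 ] [ 6  6  7  8 53] [ 0.5618 -0.0176  0.1175]
knob 45 [271.82 170.84] [  0   3  14  13 100] [253.9538 214.8154] [ 5  6  9  9 65] [ 0.56   -0.0163  0.1151]
cap 30 [193.5317 192.6585] [  1   2  16  17 205] [309.7564 201.4744] [ 5  6 11  8 78] [0.5021 0.2076 0.0689]
cap 45 [194.41   193.2067] [  0   0  19  19 300] [309.7912 201.5714] [ 4  5 12 10 91] [0.5014 0.2065 0.0681]
knob121 [ 0.558  -0.0194  0.128 ]
tray [array([ 0.597 , -0.1787]), array([ 0.6096, -0.3966]), array([ 0.392 , -0.4074]), array([ 0.3794, -0.1899])]
base [array([0.6852, 0.0339]), array([ 0.6712, -0.1078]), array([ 0.4768, -0.0796]), array([0.4918, 0.0627])]
mat [array([0.5481, 0.427 ]), array([0.5516, 0.158 ]), array([0.4241, 0.1547]), array([0.4202, 0.4273])]
coltop [ 0.6575 -0.0312  0.305 ] nozarm [ 0.5659 -0.0189  0.265 ]
biglid [ 0.3391 -0.0154  0.01  ]
scene col [ 0.6804 -0.041   0.305 ] base scene [array([ 0.4961, -0.0807]), array([ 0.675 , -0.1031]), array([0.7   , 0.0348])]
dishes [0.673  0.1843 0.03  ] green [0.6243 0.3044 0.04  ] [0.3663 0.1464 0.04  ] bottle [0.4758 0.2957 0.1   ] beaker [0.4902 0.3848 0.06  ][ WARN:0@1.979] global loadsave.cpp:1063 imwrite_ Unsupported depth image for selected encoder is fallbacked to CV_8U.
```

View pics/crop1.png

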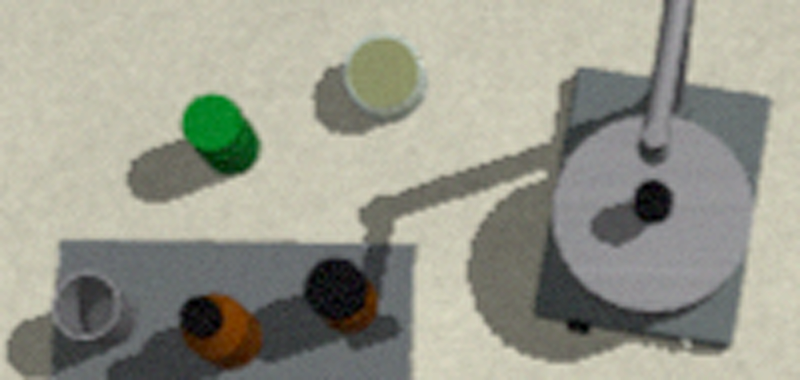

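The crop shows the jar cap top at crop (336,290), the small lid's disc centred at (653,213) with its knob at (653,202), and the nozzle end just behind the knob at (655,145). The jar stands to the right of the bottle and is clear of it. Next I'll compute the poses and check IK for slanted grasps.

```bash
cat >> h.py <<'E'
from scipy.spatial.transform import Rotation as Ro
def ori(th,psi,flip=False):
    R=Ro.from_euler("xyz",[180,-th,psi],degrees=True)
    if flip: R=R*Ro.from_euler("z",180,degrees=True)
    return R.as_euler("xyz",degrees=True).tolist(), R.as_matrix()[:,2]
E
python3 - <<'E' 2>&1 | grep -v Warn
from h import *
np.set_printoptions(precision=4,suppress=True)
print("disc",onz("top",(273.25,173.4),.09),"knobtop",onz("top",(272.9,170.3),.13))
print("jar",onz("top",(110+336/4,120+289/4),.084))
for P,n in ((np.array([.559,-.0185,.127]),"kn"),(np.array([.559,-.0185,.127]),"knob"),(np.array([.4945,-.293,.05]),"tray"),(np.array([.5,.207,.073]),"jar"),(np.array([.545,-.0165,.095]),"bathjar")):
  for th in(45,50,55):
    for psi in ({"tray":(-30,-8),"jar":(0,10)}.get(n,(-8.4,-3))):
      for fl in(0,1):
        o,z=ori(th,psi,fl)
        r=[robot.inverse_kinematics((P+dz-z*b).tolist(),o) for dz,b in(([0,0,0],0),([0,0,0],.12),([0,0,.07],0))] 
        if n!="kn": print(n,th,psi,fl,[None if q is None else np.round(q).astype(int).tolist() for q in r])
E
```

```text
disc [ 0.5587 -0.0198  0.09  ] knobtop [ 0.5586 -0.0182  0.13  ]
jar [0.5007 0.204  0.084 ]
knob 45 -8.4 0 [[-7, 9, 1, 136, 132, 14, 126], [14, -12, -21, 139, 42, 12, -146], [55, 5, -62, 130, 76, 14, -174]]
knob 45 -8.4 1 [[48, 19, -61, 134, 112, 28, -27], [-3, -12, -7, 139, 53, 15, 23], [25, 2, -31, 130, 71, 12, 9]]
knob 45 -3 0 [[35, 13, -40, 135, 133, 15, 137], [51, -16, -45, 139, -59, 13, -37], None]
knob 45 -3 1 [[52, 19, -61, 135, 120, 22, -27], [-17, -14, 11, 140, 47, 12, 39], None]
knob 50 -8.4 0 [[30, 15, -41, 138, 134, 29, 128], [-3, -12, -10, 145, 93, 14, 162], [-39, 0, 32, 136, 115, 13, 145]]
knob 50 -8.4 1 [[47, 22, -61, 138, 126, 35, -40], [-15, -12, 1, 145, 92, 17, -17], [54, 5, -62, 134, 110, 17, -28]]
knob 50 -3 0 [[52, 21, -61, 138, 137, 29, 137], [-30, -15, 21, 146, 99, 13, 167], None]
knob 50 -3 1 [[52, 21, -61, 138, 137, 29, -43], [-30, -15, 21, 146, 99, 13, -13], None]
knob 55 -8.4 0 [[45, 26, -61, 141, 135, 46, 132], None, [42, 5, -52, 138, 132, 23, 129]]
knob 55 -8.4 1 [[45, 26, -61, 141, 135, 46, -48], None, [52, 7, -62, 138, 130, 24, -48]]
knob 55 -3 0 [[51,
[... 3005 characters left out ...]
 141, 135, 39, 129], None, [12, 4, -20, 139, 130, 18, 129]]
bathjar 50 -8.4 1 [[45, 29, -61, 141, 131, 44, -43], None, [50, 10, -61, 138, 121, 24, -39]]
bathjar 50 -3 0 [[50, 28, -61, 142, 140, 38, 137], None, [54, 9, -59, 138, 140, 17, 130]]
bathjar 50 -3 1 [[50, 28, -61, 142, 140, 38, -43], None, [54, 9, -59, 138, 140, 17, -50]]
bathjar 55 -8.4 0 [[44, 34, -62, 144, 139, 56, 132], None, [48, 13, -61, 141, 134, 33, 129]]
bathjar 55 -8.4 1 [[44, 34, -62, 144, 139, 56, -48], None, [48, 13, -61, 141, 134, 33, -51]]
bathjar 55 -3 0 [[49, 34, -62, 145, 147, 49, 133], None, [54, 12, -60, 142, 150, 27, 121]]
bathjar 55 -3 1 [[49, 34, -62, 145, 147, 49, -47], None, [54, 12, -60, 142, 150, 27, -59]]
```

```bash
python3 - <<'E' 2>&1 | grep -v Warn
from h import *
lo=np.array([-154.91,-16.99,-72.82,7.12,-82.49,11.32,-174.64]);hi=np.array([154.91,109.72,74.43,147.25,262.49,116.49,174.64])
B=np.array
W={"knob":[B([.559,-.0185,.123]),B([.559,-.0185,.123,.10]),B([.559,-.0185,.18]),B([.50,-.06,.19])],
"tray":[B([.4945,-.293,.05]),B([.4945,-.293,.13]),B([.4945,-.293,.05,.1])],
"jar":[B([.501,.205,.074]),B([.501,.205,.074,.1]),B([.501,.205,.19])],
"bathjar":[B([.545,-.0165,.095]),B([.545,-.0165,.17]),B([.545,-.0165,.095,.1]),B([.5,-.03,.19])]}
for n,L in W.items():
  for th in (45,52):
    for psi in range(-90,121,15):
      for fl in(0,1):
        o,z=ori(th,psi,fl); m=[]
        for P in L:
            q=robot.inverse_kinematics((P[:3]-z*(P[3] if len(P)>3 else 0)).tolist(),o)
            m.append(-1 if q is None else int(min((q-lo).min(),(hi-q).min())))
        if min(m)>=3: print(n,th,psi,fl,m)
E
```

```text
knob 45 -90 0 [9, 3, 8, 11]
knob 45 -75 0 [10, 11, 11, 11]
knob 45 -60 0 [11, 11, 11, 11]
knob 45 -45 0 [11, 11, 11, 10]
knob 45 -45 1 [26, 26, 7, 19]
knob 45 -30 0 [17, 10, 11, 10]
knob 45 -30 1 [17, 16, 20, 13]
knob 45 30 0 [4, 18, 17, 18]
knob 45 45 0 [24, 29, 29, 27]
knob 45 45 1 [13, 21, 17, 21]
knob 45 60 0 [35, 40, 39, 36]
knob 45 60 1 [24, 27, 23, 28]
knob 45 75 0 [38, 41, 37, 40]
knob 45 75 1 [33, 31, 28, 33]
knob 45 90 0 [36, 34, 34, 38]
knob 45 90 1 [36, 26, 33, 30]
knob 45 105 0 [35, 21, 30, 28]
knob 45 105 1 [29, 16, 23, 22]
knob 45 120 0 [24, 9, 19, 18]
knob 45 120 1 [20, 5, 15, 15]
knob 52 -90 1 [8, 3, 3, 6]
knob 52 -75 0 [10, 6, 11, 11]
knob 52 -60 0 [10, 11, 11, 11]
knob 52 -45 0 [23, 11, 11, 11]
knob 52 -45 1 [20, 23, 21, 16]
knob 52 -30 0 [12, 10, 15, 7]
knob 52 -30 1 [13, 11, 16, 8]
knob 52 -15 0 [8, 3, 7, 4]
knob 52 30 0 [5, 4, 9, 5]
knob 52 45 0 [13, 22, 19, 21]
knob 52 45 1 [3, 15, 9, 14]
knob 52 60 0 [33, 37, 35, 35]
knob 52 60 1 [17, 24, 20, 23]
knob 52 75 0 [38, 42, 36, 39]
knob 52 75 1 [27, 31, 28, 31]
knob 52 90 0 [37, 31, 35, 35]
knob 52 90 1 [33, 21, 28,
[... 2414 characters left out ...]
]
bathjar 45 105 1 [32, 25, 19, 24]
bathjar 45 120 0 [27, 21, 13, 21]
bathjar 45 120 1 [23, 17, 10, 17]
bathjar 52 -75 0 [10, 11, 7, 11]
bathjar 52 -60 0 [10, 11, 11, 11]
bathjar 52 -60 1 [22, 6, 11, 13]
bathjar 52 -45 0 [20, 11, 11, 11]
bathjar 52 -45 1 [21, 23, 20, 18]
bathjar 52 -30 0 [10, 12, 9, 10]
bathjar 52 -30 1 [11, 14, 8, 9]
bathjar 52 45 0 [9, 16, 20, 18]
bathjar 52 60 0 [31, 34, 36, 32]
bathjar 52 60 1 [15, 19, 23, 22]
bathjar 52 75 0 [39, 36, 42, 37]
bathjar 52 75 1 [26, 28, 31, 30]
bathjar 52 90 0 [38, 35, 33, 37]
bathjar 52 90 1 [36, 30, 24, 28]
bathjar 52 105 0 [34, 28, 21, 27]
bathjar 52 105 1 [26, 20, 14, 19]
bathjar 52 120 0 [22, 16, 7, 17]
bathjar 52 120 1 [17, 11, 3, 11]
```

```bash
python3 - <<'E' 2>&1 | grep -v Warn
from h import *
np.set_printoptions(precision=4,suppress=True)
K=np.array([.5587,-.019,.121]); o,z=ori(50,65)
fingers.gripper_to(0.8)
robot.move_to((K-.13*z).tolist(),o)
print(robot.current_time_s(),robot.current_joint_positions())
print(robot.line_to((K+.002*z).tolist(),velocity=.1,f_stop=8), robot.current_contact_force())
for c in("top","scene"):
    f=vision.grab_frame(c); 
    cv2.imwrite(f"pics/g_{c}.png",f[:,:,::-1])
a=cv2.imread("pics/g_top.png")[100:250,180:380];b=cv2.imread("pics/g_scene.png")[140:290,160:360]
cv2.imwrite("pics/g.png",cv2.resize(np.hstack([a,b]),(800,300),interpolation=cv2.INTER_CUBIC))
print(robot.current_time_s(),robot.current_tool_pos())
E
```

```text
3.35 [ 60.6529  27.9638 -28.5434 100.8612 -39.2853  68.8688  28.3844]
False [-0.5378 -0.2797 -0.1906]
4.9167 [ 0.5596 -0.0184  0.12  ]
```

View pics/g.png

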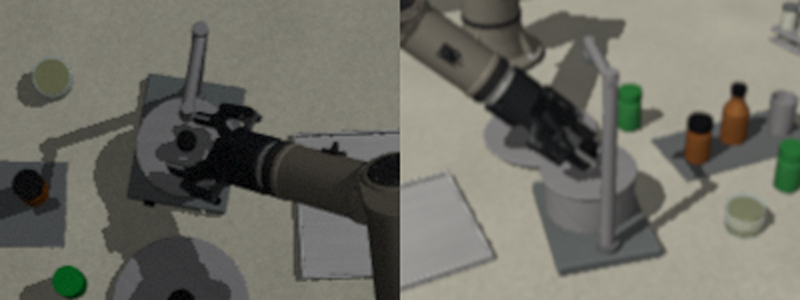

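The knob sits between the open jaws (left half, about (187,140)), and the nozzle is clear above. Next: close, lift and carry.

```bash
python3 - <<'E' 2>&1 | grep -v Warn
from h import *
np.set_printoptions(precision=4,suppress=True)
o,z=ori(50,65)
fingers.gripper_to(0.0,force=60); print("gap",robot.current_finger_gap(),robot.current_contact_force())
p=np.array(robot.current_tool_pos())
robot.line_to((p+[0,0,.03]).tolist(),velocity=.06); print("gap",robot.current_finger_gap(),robot.current_contact_force())
robot.line_to((p+[0,0,.062]).tolist(),velocity=.08)
for c in("top","scene"): cv2.imwrite(f"pics/l_{c}.png",vision.grab_frame(c)[:,:,::-1])
a=cv2.imread("pics/l_top.png")[100:250,180:380];b=cv2.imread("pics/l_scene.png")[140:290,160:360]
cv2.imwrite("pics/l.png",cv2.resize(np.hstack([a,b]),(800,300),interpolation=cv2.INTER_CUBIC))
print(robot.current_time_s(),robot.current_tool_pos(),robot.current_torque())
E
```

```text
gap 0.3055625263763843 [ 0.0152 -0.9169  2.3073]
gap 0.3094011228120764 [ 0.3162  0.6863 -2.7836]
6.6833 [ 0.5598 -0.0183  0.1819] [-1.1103  0.5102  0.0346]
```

View pics/l.png

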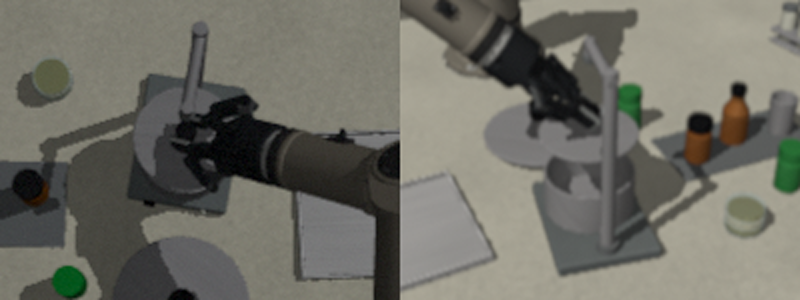

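The lid is lifted level and clear of the well, and the weight reads 2.8 N. Now I'll carry it to the tray.

```bash
python3 - <<'E' 2>&1 | grep -v Warn
from h import *
np.set_printoptions(precision=4,suppress=True)
o,z=ori(50,58); T=np.array([.4945,-.293,.048])
robot.line_to([.51,-.055,.19],velocity=.12)
robot.line_to([T[0]+.003,T[1],.13],o,velocity=.18)
robot.line_to([T[0]+.003,T[1],.062],o,velocity=.1)
robot.pause(.2); print(robot.current_contact_force())
print(robot.line_to([T[0]+.003,T[1],.042],velocity=.02,f_stop=3),robot.current_tool_pos(),robot.current_contact_force())
for c in("top","scene"): cv2.imwrite(f"pics/t_{c}.png",vision.grab_frame(c)[:,:,::-1])
a=cv2.imread("pics/t_top.png")[120:270,280:480];b=cv2.imread("pics/t_scene.png")[170:320,70:270]
cv2.imwrite("pics/t.png",cv2.resize(np.hstack([a,b]),(800,300),interpolation=cv2.INTER_CUBIC))
print(robot.current_time_s(),robot.current_finger_gap())
E
```

```text
[-0.7133 -0.1462 -2.5622]
True [ 0.4974 -0.2929  0.0472] [-0.7728 -1.106   4.189 ]
10.7333 0.30698785513564886
```

View pics/t.png

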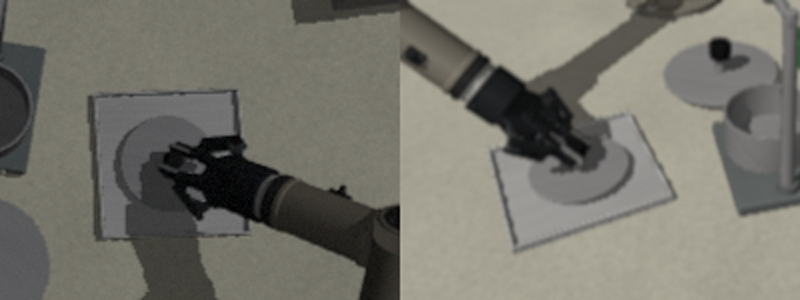

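The lid lies flat in the tray. Now I'll release it, retreat along the tool axis, and go round the front of the filler to the jar.

```bash
python3 - <<'E' 2>&1 | grep -v Warn
from h import *
np.set_printoptions(precision=4,suppress=True)
o,z=ori(50,58)
fingers.gripper_to(0.7); p=np.array(robot.current_tool_pos())
robot.line_to((p-.11*z).tolist(),velocity=.12)
J=np.array([.501,.205,.072]); o,z=ori(50,68)
robot.line_to([.40,-.30,.28],o,velocity=.25)
robot.line_to([.40,.0,.30],velocity=.25)
robot.line_to((J-.12*z).tolist(),velocity=.2)
print(robot.current_time_s(),robot.current_joint_positions())
print(robot.line_to((J-.06*z).tolist(),velocity=.12,f_stop=8))
fingers.gripper_to(0.8)
for c in("top","scene"): cv2.imwrite(f"pics/j_{c}.png",vision.grab_frame(c)[:,:,::-1])
a=cv2.imread("pics/j_top.png")[100:290,140:440];b=cv2.imread("pics/j_scene.png")[130:320,100:400]
cv2.imwrite("pics/j.png",cv2.resize(np.hstack([a,b]),(800,253),interpolation=cv2.INTER_CUBIC))
print(robot.current_time_s())
E
```

```text
15.625 [ 51.3032  21.2686 -40.5084 124.8306 -55.2313  45.2175  34.2716]
False
16.625
```

View pics/j.png

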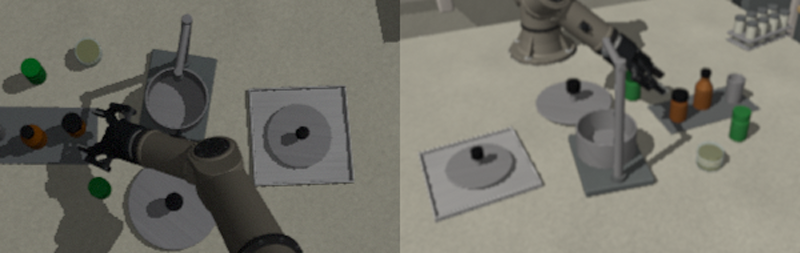

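The lid lies flat in the tray (left half, around (298,133)), and the jaws straddle the line to the jar at (73,125), clear of the bottle and the green jar. Next: grasp.

```bash
python3 - <<'E' 2>&1 | grep -v Warn
from h import *
np.set_printoptions(precision=4,suppress=True)
J=np.array([.501,.205,.072]); o,z=ori(50,68)
print(robot.line_to((J+.002*z).tolist(),velocity=.08,f_stop=5),robot.current_tool_pos(),robot.current_contact_force())
fingers.gripper_to(0.0,force=50); print("gap",robot.current_finger_gap(),robot.current_contact_force())
p=np.array(robot.current_tool_pos())
robot.line_to((p+[0,0,.03]).tolist(),velocity=.06)
robot.line_to((p+[0,0,.12]).tolist(),velocity=.12); robot.pause(.2)
print("gap",robot.current_finger_gap(),robot.current_contact_force(),robot.current_torque())
for c in("top","scene"): cv2.imwrite(f"pics/k_{c}.png",vision.grab_frame(c)[:,:,::-1])
a=cv2.imread("pics/k_top.png")[120:270,120:320];b=cv2.imread("pics/k_scene.png")[130:280,200:400]
cv2.imwrite("pics/k.png",cv2.resize(np.hstack([a,b]),(800,300),interpolation=cv2.INTER_CUBIC))
print(robot.current_time_s())
E
```

```text
False [0.5017 0.2061 0.0707] [0.567  0.062  0.1252]
gap 0.5031576349954414 [ 0.6977 -1.2136  2.8791]
gap 0.5002921958904227 [-0.8329 -0.0873 -1.0801] [-0.9793  0.4404 -0.0095]
19.75
```

View pics/k.png

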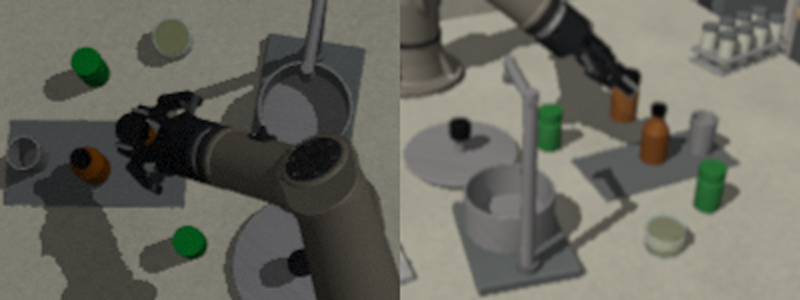

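The jar is held upright (gap 0.50, about 1.7 N lifted) and the bottle is undisturbed. I'll enter the well from the front-left, below the nozzle.

```bash
python3 - <<'E' 2>&1 | grep -v Warn
from h import *
np.set_printoptions(precision=4,suppress=True)
o,z=ori(50,65)
robot.line_to([.44,.12,.195],velocity=.18)
robot.line_to([.455,-.05,.19],o,velocity=.2)
robot.line_to([.552,-.033,.172],velocity=.12)
robot.line_to([.552,-.033,.102],velocity=.08)
robot.pause(.2);print(robot.current_contact_force())
print(robot.line_to([.552,-.033,.086],velocity=.02,f_stop=3),robot.current_tool_pos(),robot.current_contact_force())
for c in("top","scene"): cv2.imwrite(f"pics/m_{c}.png",vision.grab_frame(c)[:,:,::-1])
a=cv2.imread("pics/m_top.png")[100:250,180:380];b=cv2.imread("pics/m_scene.png")[140:290,160:360]
cv2.imwrite("pics/m.png",cv2.resize(np.hstack([a,b]),(800,300),interpolation=cv2.INTER_CUBIC))
print(robot.current_time_s(),robot.current_finger_gap())
E
```

```text
[-0.4979 -0.9967 -1.6449]
True [ 0.5521 -0.0329  0.0919] [-0.9246 -1.5487  3.9648]
24.3583 0.5006277257382171
```

View pics/m.png

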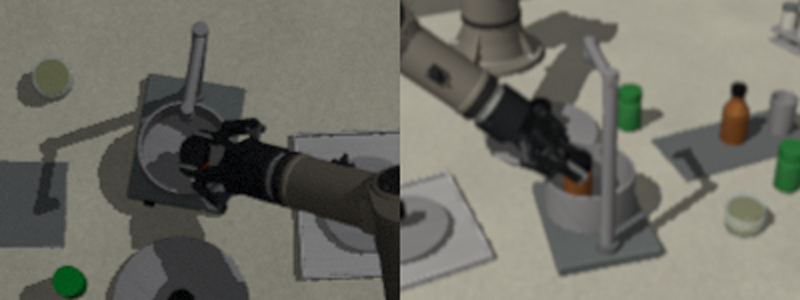

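```bash
python3 - <<'E' 2>&1 | grep -v Warn
from h import *
np.set_printoptions(precision=4,suppress=True)
o,z=ori(50,65)
fingers.gripper_to(0.66); p=np.array(robot.current_tool_pos()); print(robot.current_contact_force())
print(robot.line_to((p-.12*z).tolist(),velocity=.1,f_stop=15))
robot.line_to([.38,-.30,.30],velocity=.25); robot.pause(.5)
for c in("top","scene"): cv2.imwrite(f"pics/n_{c}.png",vision.grab_frame(c)[:,:,::-1])
a=cv2.imread("pics/n_top.png")[90:290,110:410];b=cv2.imread("pics/n_scene.png")[130:330,100:400]
cv2.imwrite("pics/n.png",cv2.resize(np.hstack([a,b]),(800,267),interpolation=cv2.INTER_CUBIC))
print(robot.current_time_s(),robot.current_contact_force())
E
```

```text
[0.6263 0.6489 0.4485]
False
27.8 [ 0.5308 -0.0386 -0.4356]
```

View pics/n.png

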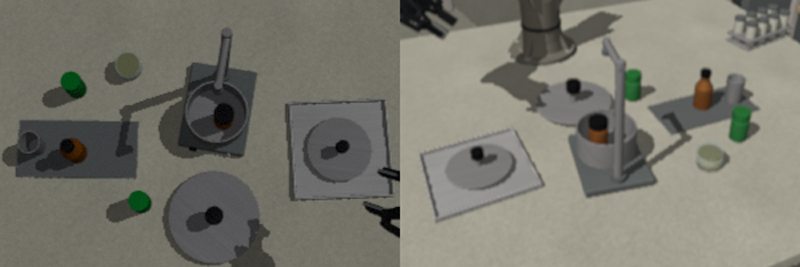

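The jar stands upright in the well (cap at (224,113) on the left, (597,122) on the right). The lid is flat in the tray, knob up, and the other ware is in place. Handing in.

```bash
python3 -c "
from station import workorder
print(workorder.close_job())"
```

```text
the job is handed in; nothing more can be done
None
```

The job is done and handed in at about 28 s on the robot clock, well inside the 72 s limit.

- **Lid:** I gripped the small lid by its knob at a 50° slant from the side and lifted it clear below the nozzle. I lowered it into the tray until the force changed, with the tool at 47.2 mm (expected about 47 mm), then released it.
- **Jar:** I gripped the amber jar at its cap, again at a slant, and lowered it into the well until it touched the floor. The tool stopped at 91.9 mm (expected 91.7 mm). The jar stands about 15 mm off the well's centre, which kept the gripper farther from the nozzle.

**Last checks:** The final pictures from both cameras show the lid flat and knob up in the tray. The jar is upright in the bath, and the bottle, beaker, dishes, green jars and big lid look unmoved. The gripper was clear of everything. The tool forces I read stayed below about 5 N. None of the checks failed or disagreed. I judged nozzle clearance from geometry and pictures; no unexpected contact force showed up.

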